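Set and start the mould timer

ROBOT

A 6-joint arm with a two-finger parallel gripper is mounted at the origin on the work surface. World frame = base frame: x ahead of the robot, y to its left, z up, the work surface at z = 0. Lengths are in mm, angles in degrees, forces in N, time in s.
With the tool pointing down it reaches from about 375 to 900 mm from the base axis. Payload 3.1 kg.
Tool frame: the origin (TCP) lies at the centre of the arm's flange, where the gripper is bolted on; the fingertips stand 182 mm ahead of it and the grasp point (between the pads) lies 164 mm ahead of it; z points along the fingers, y is the line along which they close (so a half turn about z gives the same grasp; the last joint's range is limited). The gripper opens to 87 mm and grips with 3 to 60 N. Pads are 19 mm wide; open, the fingers measure 117 mm over their backs; the gripper's body (75 mm by 190 mm) begins 51 mm behind the grasp point.
Start: joints at [-85.629, 30.224, 82.088, -0, 67.689, -10.227], TCP at [157.557, -604.793, 404.748] pointing down, gripper open.
Joint ranges: [-176.69, 176.69], [-43.24, 126.21], [12.49, 139.97], [-82, 262], [0, 151.66], [-163.58, 163.58]. Speed limits (degrees/s): [159.86, 159.86, 180, 180, 180, 180].

INTERFACE

Orientations are given as a 3x3 rotation matrix whose columns are the frame's x, y, z axes.
In Python, from station import * gives the robot as it stands.
- The arm moves only by the tool carry_out, never from a script. Its argument "steps" is a list that holds one entry, the list of rows, each a list of 5 numbers: the shift along the tool's x, y, z in units of 40 mm (1.0 is 40 mm), then the turn about the tool's z in units of 6 degrees (1.0 is 6 degrees), then the opening in per cent of the stroke, from 0 (shut) to 100 (fully open). In form: [[[x, y, z, twist, fingers], ...]]. A call has 1 to 12 rows; each row shifts and turns the commanded pose from where the row before left it, along the tool's axes as they then stand; what a row does not reach is not made up. A row lasts 1/8 s, in which the tool goes at most 62.5 mm and 10.7 degrees, less where a joint would pass 70% of its speed; a pose out of reach is approached as far as the arm can. A call is refused whole if a number of a shift passes 1 or a number of a turn 1, either way. A call with a gripper value outside its range is refused whole. The fingers move at their own pace and stop on an object; "squeeze" is the grip in N (left out, the last holds). Time passes only in rows, so rows that do not move let the fingers close. It gives the time, the measured TCP pose, the force and the opening at its end, in the units of the state.
- sense(): the state, without advancing time (a new reading comes with each control period).
- read_camera(name): name is "side" or "top" or "wrist"; returns the picture (420x560x3 uint8, red, green, blue); there is no depth.
- camera_model(name): a dict with "fx", "fy", "cx", "cy" (pixels), "dist" ([k1, k2, p1, p2, k3] as OpenCV has them; the pictures are not rectified), "cam_to_world" (4x4, takes a point from camera to world coordinates). Camera axes: x right, y down, z forward; pixel columns grow to the right and rows downward; lengths in mm; the calibration is good to about 2 mm. A picture is of the moment at which its call begins: read the wrist's pose just before it. camera_model takes no time and is no camera call; for the wrist camera it gives the pose at the moment of the call.
- sign_off(): hands the job in, once; it reports no verdict.
Trained networks look in the newest picture that a camera, given by its name, has taken for a name from the list of things; names that differ only in an ending like _2 or _b are one class to them, and where a whole thing is asked for, a point or a joint stands for the part that bears it (a point fixed in the world has none). Each returns a list of dicts, best first, with "score" (0 to 1); they miss things now and then, are a little off and sometimes report something else, mostly with a low value. They report only what shows in the picture. A call takes as long as a camera call. They do not tell look-alikes from the thing itself.
- spot_in(camera, name): "extent" ([centre column, centre row, width, height] in pixels, round what is visible of it).
- trace(camera, name): "pixels" (420x560 bool, what is visible of it) and "extent" ([centre column, centre row, width, height] in pixels, round what is visible of it).
The state is a dict: "time": time; "joints": joint angles; "joint_vel": joint speeds; "tau": joint torques, N m; "position": TCP position; "tcp_rot": TCP orientation; "ft_force": force on the tool from outside, world axes, zero at the start; "moment": the same for the moment, N m; "width": opening from 0.0 (shut) to 1.0 (fully open).
Only numpy, scipy, OpenCV 4.12 (cv2) and the standard library are available. Lean on these libraries where they do the work, as an engineer would, in place of code of your own. Each camera call takes 0.05 s, during which the arm holds its last target. There are 200 camera calls.

TASK

Set the studio timer that stands loose on the table: turn its stiff knob clockwise until the pointer lines up with the long raised mark on the dial, then press its start button. The knob sits loose and the timer slips easily, so press the knob down until it seats and keep pressing while you turn it, firmly but with no more than about 20 N, and keep the timer standing where it is and facing as it does. Leave the things around it alone.

Things in the scene. Friction and masses are not known exactly. Their poses are not given: they have to be found in the camera images.
- table: The white work table; its top is at height 0.
- timer: Loose grey plastic timer, 116 mm (its x) by 200 mm (its y), about 0.5 kg, flat top 62 mm above the table. Its four hard feet (x +-44, y +-80 mm) are slick: unless pressed down with some 6 to 15 N (it varies) it swings round with the knob. Over 20 N of push damages it. Origin: centre of its underside, on the knob's axis. x points to its back, y to the start-button end.
- knob_grip (a point): Middle of the black knob's upright grip bar, on the knob's axis, 92 to 107 mm above the table. Bar: 46 mm long (this point's x), 14 mm thick (y), 32 mm tall, top 16 mm above this point; it stands on a skirt of radius 30 mm, top 16 mm below this point. Nose and white line at one end: the pointer (+x). The worn knob sinks 1 to 10 mm (unknown) at about 2 N before it seats and takes load.
- dial (a joint): Angle of the knob in the case, rad, growing clockwise seen from above, 0 to 2.8. At 1.6 the pointer lines up with the long raised mark; it starts between 0.2 and 0.7. Turning takes about 0.25 N m; it stays where it is left. The knob can be pushed down through its bar or on its skirt.
- dial_mark (a point): Middle of the long raised mark, an 18 by 6 mm rib on the case top, running out from the knob's axis on the timer's -x side, 43 mm from the axis. All the other marks of the scale are small dots.
- button_top (a point): Centre of the top of the start button: a round button of radius 13 mm, standing 8 mm proud of the case (70 mm above the table), 72 mm from the knob's axis towards the timer's +y end. Dark slots are at the other end.
- start (a joint): How far the start button is pushed down, m, 0 to 0.005; sprung, fully down takes about 4 N; it counts as pressed from 0.003 and springs back.
- timer_end (a point): Middle of the case's end face beside the start button, 100 mm from the knob's axis, 34 mm above the table.
- cup: Unglazed clay cup, rim radius 38 mm, 80 mm tall, loose; beyond the button end of the timer. Origin: centre of its underside. Bystander.
- mould: White plaster mould block, 90 by 75 by 70 mm tall, loose; beyond the slotted end of the timer. Origin: centre of its underside. Bystander.
- trimmer: Flat wooden trimming tool with a steel blade, about 150 mm long, 10 mm thick, lying behind the timer. Origin: underside of its handle's centre. Bystander.
There are look-alikes about, which are no part of the job. Of the things like the timer, leave any that is green; of the rest the smaller one is meant.

How it is judged:
By the outcome, as a careful person would: the job done as asked, in the order asked, and still so for the second after the job is handed in, with the robot touching nothing.
It also fails if it takes over 69 s, if anything falls off the work surface, if the arm or the gripper's body presses on something with over 40 N, if the wrist force passes 120 N, or if a joint passes its speed limit or range.

## Working session

There is one attempt and no reset: what is moved stays moved. The work goes in short steps, Python scripts to look and compute and a tool call to move; the robot and the scene stay as the last step left them, time stands still between calls to the robot, and variables do not carry over. Pictures are saved under pics/ and viewed, on a budget of 10 in all, crops included, one or two more only if the job needs it, and the job is handed in when it is done.

Besides the shell and the picture viewer there is one more tool, called after "Request:" by a JSON object that holds its "method" and its "body". carry_out: Moves the arm, as the interface text tells. Its arguments: {"type":"object","properties":{"steps":{"type":"array"},"squeeze":{"type":"number"}},"required":["steps"]}

```bash
mkdir -p pics; python3 - <<'E'
from station import *
import cv2, numpy as np
ims=[]
for c in("top","side"):
    im=read_camera(c); cv2.imwrite(f"pics/{c}0.png",im[...,::-1])
    for n in("timer","knob_grip","button_top","dial_mark"):
        try: print(c,n,[(np.round(d["extent"]).tolist(),round(d["score"],2)) for d in spot_in(c,n)][:5])
        except Exception as e: print(n,e)
    m=camera_model(c); print(m["fx"],m["dist"],np.round(m["cam_to_world"],3).tolist())
print(sense())
E
```

```text
top timer [([262.0, 190.0, 98.0, 64.0], 0.94), ([410.0, 284.0, 83.0, 100.0], 0.89), ([215.0, 316.0, 115.0, 146.0], 0.8)]
top knob_grip [([214.0, 320.0, 37.0, 42.0], 0.9), ([262.0, 191.0, 97.0, 61.0], 0.7), ([260.0, 191.0, 29.0, 26.0], 0.62), ([414.0, 286.0, 28.0, 32.0], 0.62)]
top button_top [([232.0, 272.0, 13.0, 18.0], 0.48), ([231.0, 186.0, 9.0, 9.0], 0.46)]
top dial_mark [([410.0, 284.0, 78.0, 100.0], 0.9), ([216.0, 314.0, 112.0, 143.0], 0.72), ([262.0, 192.0, 95.0, 62.0], 0.57)]
514.912953816497 [-0.14585676  0.          0.          0.          0.        ] [[0.028, -0.997, 0.078, 413.195], [-1.0, -0.029, -0.007, 99.599], [0.01, -0.078, -0.997, 1197.791], [0.0, 0.0, 0.0, 1.0]]
side timer [([402.0, 306.0, 168.0, 142.0], 0.68), ([268.0, 247.0, 82.0, 94.0], 0.66), ([377.0, 158.0, 81.0, 65.0], 0.58)]
side knob_grip [([268.0, 228.0, 30.0, 35.0], 0.95), ([412.0, 278.0, 54.0, 49.0], 0.68), ([380.0, 138.0, 27.0, 24.0], 0.67)]
side button_top [([359.0, 267.0, 22.0, 16.0], 0.85), ([258.0, 262.0, 13.0, 10.0], 0.68)]
side dial_mark [([377.0, 156.0, 87.0, 68.0], 0.93), ([268.0, 246.0, 82.0, 9
[... 329 characters left out ...]
1,  5.88791461e-04,
        6.76891474e+01, -1.02251728e+01]), 'joint_vel': array([ 0.08541532, -0.0750002 , -0.0167378 , -0.08885907,  0.01827961,
       -0.05450495]), 'tau': array([-7.67463644e-04, -4.39603686e+01, -1.76789922e+01,  6.32413058e-02,
        5.15651924e-02, -4.30471130e-05]), 'position': array([ 157.56987694, -604.77308101,  404.73378042]), 'tcp_rot': array([[ 9.67719609e-01,  2.52029281e-01,  5.62495365e-06],
       [ 2.52029280e-01, -9.67719608e-01,  5.11316489e-05],
       [ 1.83300506e-05, -4.80634463e-05, -9.99999999e-01]]), 'ft_force': array([ 0.28179932, -0.87165967,  0.85186447]), 'moment': array([-0.03478135, -0.00438472, -0.0417461 ]), 'width': 0.9984821958946015}
```

View pics/top0.png

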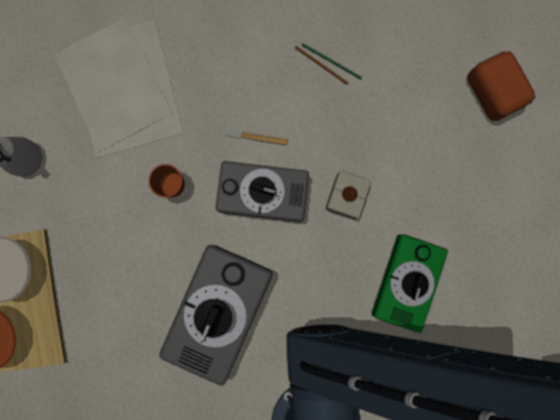

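View pics/side0.png

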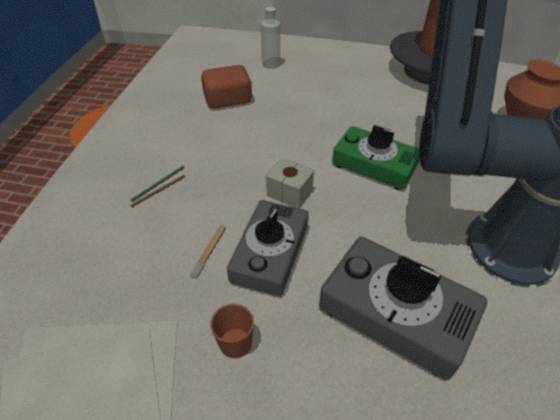

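The top view shows the wanted small grey timer near (262,190). The button is at (231,186), the pointer points right and the long mark points down at (260,210). The cup is to its left at (167,181) and the mould to its right at (348,194). The large grey timer at (215,316) and the green one at (410,284) are look-alikes. The side view agrees: the timer is at (268,247).

```bash
cat > h.py <<'E'
from station import *
import cv2, numpy as np
def px2w(cam,pts,z,m=None):
    m=m or camera_model(cam)
    K=np.array([[m["fx"],0,m["cx"]],[0,m["fy"],m["cy"]],[0,0,1.]])
    p=cv2.undistortPoints(np.array(pts,float).reshape(-1,1,2),K,np.array(m["dist"],float)).reshape(-1,2)
    T=np.array(m["cam_to_world"]); d=np.c_[p,np.ones(len(p))]@T[:3,:3].T; o=T[:3,3]
    return o+d*((z-o[2])/d[:,2])[:,None]
def w2px(cam,P,m=None):
    m=m or camera_model(cam)
    K=np.array([[m["fx"],0,m["cx"]],[0,m["fy"],m["cy"]],[0,0,1.]]); Ti=np.linalg.inv(np.array(m["cam_to_world"]))
    return cv2.projectPoints(np.array(P,float).reshape(-1,1,3),cv2.Rodrigues(Ti[:3,:3])[0],Ti[:3,3],K,np.array(m["dist"],float))[0].reshape(-1,2)
def togo(x,y,z,yaw):
    "rows total needed: tool-axis shift (units) and twist units; yaw = world angle of tool x"
    s=sense(); R=s["tcp_rot"]; d=R.T@(np.array([x,y,z])-s["position"])
    cur=np.degrees(np.arctan2(R[1,0],R[0,0])); tw=-(yaw-cur)
    return "shift units",np.round(d/40,3),"twist units",round(tw/6,2),"cur yaw",round(cur,2),"J6",round(s["joints"][5],1)
E
python3 - <<'E'
from h import *
read_camera("top")
for d in trace("top","timer"):
    r=cv2.minAreaRect(np.argwhere(d["pixels"])[:,::-1].astype(np.float32)); b=cv2.boxPoints(r)
    W=px2w("top",b,62); print(d["extent"],"ctr",W.mean(0).round(1),"sides",np.linalg.norm(W-np.roll(W,1,0),axis=1).round(1)); print(W.round(1).tolist())
print("btn",px2w("top",[[231,186]],70).round(1),"knob",px2w("top",[[262,190]],85).round(1))
print("side btn",px2w("side",[[258,262]],70).round(1),"knob",px2w("side",[[268,228]],100).round(1))
for n in ("cup","mould"):
  print(n,[px2w("top",[d["extent"][:2]],70).round(0).tolist() for d in spot_in("top",n)[:2]])
m=camera_model("wrist"); T=np.array(m["cam_to_world"]); s=sense(); print(m["fx"],"wrist cam in tool", (s["tcp_rot"].T@(T[:3,3]-s["position"])).round(1),(s["tcp_rot"].T@T[:3,:3]).round(3).tolist())
E
```

```text
[214.9, 314.4, 113.6, 143.9] ctr [254.  229.2  62. ] sides [164.3 284.8 164.2 283.4]
[[152.6, 359.1, 62.0], [416.3, 251.8, 62.0], [354.8, 99.6, 62.0], [92.3, 206.3, 62.0]]
[260.9, 190.9, 96.3, 64.0] ctr [528.1 136.9  62. ] sides [198.2 117.1 199.9 116.9]
[[478.4, 240.6, 62.0], [595.1, 231.6, 62.0], [577.5, 32.5, 62.0], [461.1, 43.1, 62.0]]
[408.9, 283.9, 76.6, 99.1] ctr [ 333.3 -197.6   62. ] sides [126.2 200.3 127.5 201.9]
[[257.4, -106.0, 62.0], [447.8, -168.3, 62.0], [409.8, -290.0, 62.0], [218.2, -226.0, 62.0]]
btn [[535.8 204.1  70. ]] knob [[527.3 135.1  85. ]]
side btn [[535.3 210.1  70. ]] knob [[530.1 146.7 100. ]]
cup [[[546.0, 341.0, 70.0]]]
mould [[[525.0, -61.0, 70.0]]]
338.3147905022264 wrist cam in tool [65.9 -0.5 20.3] [[-0.0, -0.97, -0.244], [1.0, -0.0, -0.0], [0.0, -0.244, 0.97]]
```

```bash
python3 -c "
from h import *
print(togo(528,137,395,80))"
```

```text
('shift units', array([ 13.637, -15.612,   0.244]), 'twist units', np.float64(-10.9), 'cur yaw', np.float64(14.6), 'J6', np.float64(-10.2))
```

Request:
{"method": "carry_out", "body": {"steps": [[[0.852, -0.976, 0, 0, 100], [0.852, -0.976, 0, 0, 100], [0.852, -0.976, 0, 0, 100], [0.852, -0.976, 0, 0, 100], [0.852, -0.976, 0, 0, 100], [0.852, -0.976, 0, 0, 100], [0.852, -0.976, 0, 0, 100], [0.852, -0.976, 0, 0, 100], [0.852, -0.976, 0, 0, 100], [0.852, -0.976, 0, 0, 100], [0.852, -0.976, 0, 0, 100], [0.852, -0.976, 0, 0, 100]]]}}

```text
time: 2.2
position: [435.9, -46.8, 405.2]
tcp_rot: [[0.968, 0.252, 0.001], [0.252, -0.968, -0.001], [0.001, 0.001, -1.0]]
ft_force: [0.9, -0.7, -0.3]
width: 1.001
```

Request:
{"method": "carry_out", "body": {"steps": [[[0.852, -0.976, 0, 0, 100], [0.852, -0.976, 0, 0, 100], [0.852, -0.976, 0, 0, 100], [0.852, -0.976, 0, 0, 100], [0, 0, 0, -1, 100], [0, 0, 0, -1, 100], [0, 0, 0, -1, 100], [0, 0, 0, -1, 100], [0, 0, 0, -1, 100], [0, 0, 0, -1, 100], [0, 0, 0, -1, 100], [0, 0, 0, -1, 100]]]}}

```text
time: 3.7
position: [527.8, 137.1, 404.9]
tcp_rot: [[0.457, 0.889, 0.0], [0.889, -0.457, -0.0], [0.0, 0.0, -1.0]]
ft_force: [0.0, -0.4, 0.4]
width: 1.002
```

Request:
{"method": "carry_out", "body": {"steps": [[[0, 0, 0, -1, 100], [0, 0, 0, -1, 100], [0, 0, 0, -1, 100], [0, 0, 0, 0, 100], [0, 0, 0, 0, 100]]]}}

```text
time: 4.32
position: [527.8, 137.1, 404.8]
tcp_rot: [[0.165, 0.986, 0.0], [0.986, -0.165, 0.0], [0.0, 0.0, -1.0]]
ft_force: [-0.0, -0.0, -0.6]
width: 0.999
```

```bash
cat > look.py <<'E'
from h import *
import sys
s=sense(); m=camera_model("wrist"); im=read_camera("wrist"); cv2.imwrite(sys.argv[1],im[...,::-1])
print(s["time"],s["position"].round(1),s["ft_force"].round(2),s["joints"].round(1))
for n,z in(("timer",62),("knob_grip",99),("button_top",70),("dial_mark",64),("cup",80),("mould",70)):
    for d in trace("wrist",n)[:3]:
        r=cv2.minAreaRect(np.argwhere(d["pixels"])[:,::-1].astype(np.float32)); W=px2w("wrist",cv2.boxPoints(r),z,m)
        e=(W-np.roll(W,1,0))[:,:2]
        print(n,round(d["score"],2),np.round(d["extent"]).tolist(),"ctr",W.mean(0).round(1).tolist(),"side",np.linalg.norm(e,axis=1)[:2].round(1),"ang",np.degrees(np.arctan2(e[:2,1],e[:2,0])).round(1))
E
python3 look.py pics/w1.png; python3 -c "
from h import *
print(togo(528,137,395,80))"
```

```text
4.325 [527.8 137.1 404.8] [-0.05 -0.04 -0.64] [ 2.8 24.1 93.6  0.  62.3 12.3]
timer 0.91 [281.0, 169.0, 126.0, 177.0] ctr [528.9, 152.6, 62.0] side [173.1 112.1] ang [80.1 -7.4]
timer 0.71 [75.0, 154.0, 151.0, 192.0] ctr [328.7, 202.5, 62.0] side [156.6 171.3] ang [163.1  61.9]
knob_grip 0.88 [286.0, 198.0, 67.0, 80.0] ctr [531.1, 141.8, 99.0] side [58.7 54.9] ang [118.7  30.1]
button_top 0.92 [69.0, 166.0, 49.0, 44.0] ctr [332.8, 193.5, 70.0] side [37.2 42.9] ang [70.8 -9.6]
button_top 0.61 [282.0, 112.0, 29.0, 27.0] ctr [536.3, 210.1, 70.0] side [22.5 23.1] ang [79.8 -9.5]
button_top 0.29 [280.0, 167.0, 133.0, 180.0] ctr [529.4, 153.7, 70.0] side [169.1 109.1] ang [80.2 -7.3]
dial_mark 0.78 [284.0, 169.0, 131.0, 177.0] ctr [531.6, 150.5, 64.0] side [173.3 110.8] ang [82.6 -5.2]
dial_mark 0.72 [76.0, 150.0, 151.0, 190.0] ctr [330.5, 202.6, 64.0] side [155.3 169.1] ang [163.5  62.2]
cup 0.25 [282.0, 209.0, 555.0, 418.0] ctr [516.6, 90.6, 80.0] side [428.5 455.3] ang [68.8 -9.5]
mould 0.6 [312.0, 306.0, 74.0, 20.0] ctr [537.4, 11.9, 70.0] side [77.5 23.2] ang [170.4  80.2]
('shift units', array([-0.002,  0.005,  0.244]), 'twist units', np.float64(0.1), 'cur yaw', np.float64(80.58), 'J6', np.float64(12.2))
```

View pics/w1.png

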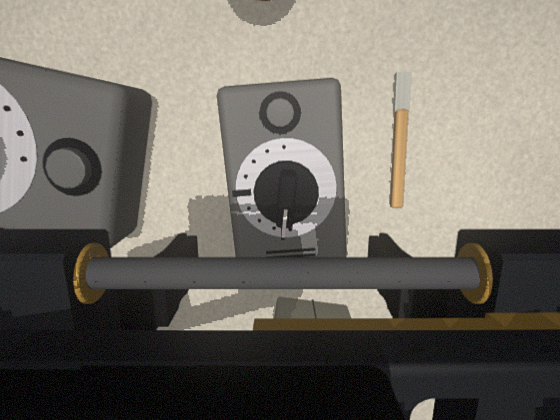

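The wrist view shows the timer's ring centred at about (286,188), the long mark at (242,193) and the button at (282,112). The bar runs from about (288,170) to the white line at (284,237). I'll enlarge it for the pointer angle.

```bash
python3 -c "
from h import *
im=cv2.imread('pics/w1.png')[95:260,210:360]; im=cv2.convertScaleAbs(im,alpha=1.6,beta=20); cv2.imwrite('pics/w1c.png',cv2.resize(im,None,fx=3.6,fy=3.6,interpolation=cv2.INTER_CUBIC))
print('ring',px2w('wrist',[[286,188],[242,193],[282,112]],62).round(1).tolist(),px2w('wrist',[[242,193],[280,112]],66).round(1).tolist())
"
```

```text
ring [[531.0, 139.1, 62.0], [487.9, 141.2, 62.0], [538.8, 210.0, 62.0]] [[488.5, 142.0, 66.0], [537.0, 210.2, 66.0]]
```

View pics/w1c.png

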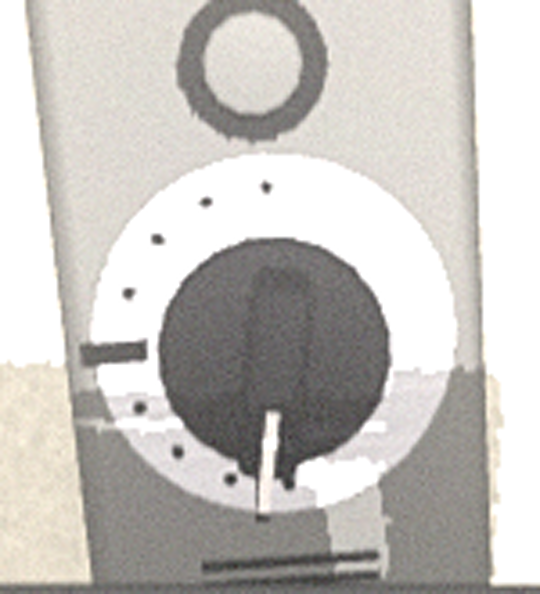

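The crop shows the bar's back end at (281,268), the start of the white line at (273,412) and its tip at (264,512). The mark runs from (82,353) to (146,350), and the skirt spans columns 159–390 and rows 237–468.

```bash
python3 -c "
from h import *
c=lambda p:[[210+(u+.5)/3.6-.5,95+(v+.5)/3.6-.5] for u,v in p]
ang=lambda a,b:np.degrees(np.arctan2(*(b-a)[[1,0]])).round(1)
for z in(108,115,122):
  W=px2w('wrist',c([(281,268),(273,412),(266,500)]),z); print(z,W.round(1).tolist(),ang(W[0],W[1]),ang(W[1],W[2]))
M=px2w('wrist',c([(146,350),(82,353)]),65); print('mark',M.round(1).tolist(),ang(*M))
for z in(78,83,88): print('skirt',z,px2w('wrist',c([(274.5,352),(159,352),(390,352)]),z).round(1).tolist())
print('ring',px2w('wrist',c([(274,334),(91,334),(457,334)]),62).round(1).tolist())
print('button',px2w('wrist',c([(252,62)]),70).round(1).tolist())
C=np.array([529,138.])
for z in [62]:
  W=px2w('wrist',c([(289,483),(230,479),(178,452),(139,407),(128,293),(158,239),(206,202),(266,187)]),z)[:,:2]
  (xc,yc),r=cv2.minEnclosingCircle(W.astype(np.float32)); print('dots circ',xc,yc,r)
  A=np.c_[2*W,np.ones(len(W))]; s=np.linalg.lstsq(A,(W**2).sum(1),rcond=None)[0]; print('fit',s[:2],np.sqrt(s[2]+s[0]**2+s[1]**2)); d=W-s[:2]; print(np.degrees(np.arctan2(d[:,1],d[:,0])).round(1))
"
```

```text
108 [[535.9, 163.6, 108.0], [528.6, 130.4, 108.0], [523.4, 109.1, 108.0]] -102.4 -103.7
115 [[536.0, 164.6, 115.0], [528.9, 132.2, 115.0], [523.8, 111.5, 115.0]] -102.4 -103.7
122 [[536.0, 165.6, 122.0], [529.1, 134.0, 122.0], [524.2, 113.9, 122.0]] -102.4 -103.7
mark [[496.4, 141.6, 65.0], [479.3, 143.6, 65.0]] 173.3
skirt 78 [[530.5, 138.2, 78.0], [501.3, 143.0, 78.0], [559.8, 133.3, 78.0]]
skirt 83 [[530.7, 139.2, 83.0], [501.9, 144.0, 83.0], [559.5, 134.4, 83.0]]
skirt 88 [[530.8, 140.3, 88.0], [502.5, 145.0, 88.0], [559.1, 135.6, 88.0]]
ring [[530.8, 139.7, 62.0], [482.2, 147.8, 62.0], [579.5, 131.6, 62.0]]
button [[536.7, 210.3, 70.0]]
dots circ 529.4791259765625 138.2209930419922 40.84785842895508
fit [530.15348548 138.06858894] 40.86526238311609
[ -92.9 -116.  -139.  -162.4  152.2  128.6  105.9   83.1]
```

Estimates: axis at (530.2, 138.3), pointer direction about −103°, mark at 175.4°. The dial is therefore near 0.19 and needs about 81° clockwise. The button is at (536.3, 210.2). I'm descending around the bar.

Request:
{"method": "carry_out", "body": {"steps": [[[0.037, 0.055, 0, 0.6, 100], [0, 0, 0.7, 0, 100], [0, 0, 0.7, 0, 100], [0, 0, 0.7, 0, 100], [0, 0, 0.6, 0, 100], [0, 0, 0.3, 0, 100], [0, 0, 0, 0, 60], [0, 0, 0, 0, 27], [0, 0, 0, 0, 27], [0, 0, 0, 0, 27], [0, 0, 0, 0, 27]]], "squeeze": 8}}

```text
time: 6.05
position: [530.3, 138.2, 285.1]
tcp_rot: [[0.225, 0.974, 0.001], [0.974, -0.225, 0.0], [0.0, 0.001, -1.0]]
ft_force: [0.0, -1.4, 0.8]
width: 0.517
```

```bash
python3 look.py pics/w2.png; python3 -c "
from h import *
print(togo(530.2,138.3,282,77))"
```

```text
6.05 [530.3 138.2 285.1] [ 0.   -1.35  0.85] [ 2.9 34.2 99.2  0.  46.5 15.9]
timer 0.79 [41.0, 206.0, 82.0, 247.0] ctr [383.8, 181.4, 62.0] side [161.4  46.7] ang [ 65.4 -13.4]
timer 0.73 [271.0, 183.0, 209.0, 268.0] ctr [532.3, 153.6, 62.0] side [168.5 110.2] ang [81.1 -5.1]
timer 0.52 [266.0, 110.0, 43.0, 45.0] ctr [536.6, 210.1, 62.0] side [25.8 24. ] ang [122.1  30.1]
knob_grip 0.75 [284.0, 251.0, 102.0, 131.0] ctr [534.3, 140.9, 99.0] side [64.9 49.6] ang [106.7  20.1]
button_top 0.56 [268.0, 109.0, 46.0, 46.0] ctr [537.3, 210.3, 70.0] side [24.7 23.5] ang [ 75.5 -13. ]
dial_mark 0.72 [271.0, 185.0, 216.0, 268.0] ctr [531.9, 154.1, 64.0] side [167.8 109.7] ang [80.9 -5.3]
dial_mark 0.59 [41.0, 202.0, 81.0, 246.0] ctr [385.5, 181.8, 64.0] side [160.4  46.2] ang [ 65.4 -13.4]
('shift units', array([ 0.002, -0.   ,  0.068]), 'twist units', np.float64(-0.0), 'cur yaw', np.float64(77.0), 'J6', np.float64(15.9))
```

View pics/w2.png

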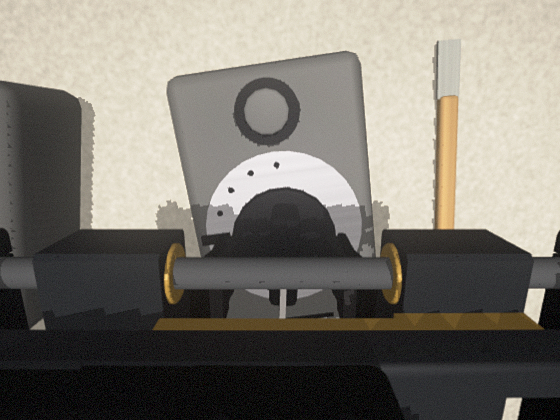

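The bar is centred between the fingers at about column 284, and the button at (268,109) agrees with the earlier estimate. I'm closing to a narrow gap and feeling downward.

Request:
{"method": "carry_out", "body": {"steps": [[[0, 0, 0, 0, 27], [0, 0, 0, 0, 27], [0, 0, 0.1, 0, 27], [0, 0, 0.1, 0, 27], [0, 0, 0.1, 0, 27], [0, 0, 0.025, 0, 27], [0, 0, 0.0, 0, 27]]]}}

```text
time: 7.28
position: [530.2, 138.2, 271.6]
tcp_rot: [[0.225, 0.974, -0.0], [0.974, -0.225, -0.0], [-0.0, -0.0, -1.0]]
ft_force: [0.1, 0.3, 0.5]
width: 0.271
```

Request:
{"method": "carry_out", "body": {"steps": [[[0, 0, 0.025, 0, 27], [0, 0, 0.025, 0, 27], [0, 0, 0, 0, 27]]]}}

```text
time: 7.65
position: [530.2, 138.2, 269.7]
tcp_rot: [[0.225, 0.974, 0.0], [0.974, -0.225, 0.0], [0.0, -0.0, -1.0]]
ft_force: [-0.6, -0.1, -0.1]
width: 0.265
```

Request:
{"method": "carry_out", "body": {"steps": [[[0, 0, 0.025, 0, 27], [0, 0, 0.025, 0, 27], [0, 0, 0, 0, 27]]]}}

```text
time: 8.02
position: [530.2, 138.2, 267.7]
tcp_rot: [[0.225, 0.974, -0.0], [0.974, -0.225, 0.0], [-0.0, -0.0, -1.0]]
ft_force: [-0.1, 0.4, -0.3]
width: 0.27
```

Request:
{"method": "carry_out", "body": {"steps": [[[0, 0, 0.025, 0, 27], [0, 0, 0.025, 0, 27], [0, 0, 0, 0, 27]]]}}

```text
time: 8.4
position: [530.3, 138.2, 265.7]
tcp_rot: [[0.225, 0.974, 0.0], [0.974, -0.225, 0.0], [0.0, 0.0, -1.0]]
ft_force: [-0.3, -0.6, -0.3]
width: 0.271
```

Request:
{"method": "carry_out", "body": {"steps": [[[0, 0, 0.025, 0, 27], [0, 0, 0.025, 0, 27], [0, 0, 0, 0, 27]]]}}

```text
time: 8.78
position: [530.3, 138.2, 263.7]
tcp_rot: [[0.225, 0.974, 0.0], [0.974, -0.225, 0.0], [0.0, 0.0, -1.0]]
ft_force: [-0.4, 0.3, -0.6]
width: 0.272
```

Request:
{"method": "carry_out", "body": {"steps": [[[0, 0, 0.025, 0, 27], [0, 0, 0.025, 0, 27], [0, 0, 0, 0, 27]]]}}

```text
time: 9.15
position: [530.2, 138.2, 262.2]
tcp_rot: [[0.225, 0.974, 0.0], [0.974, -0.225, 0.0], [0.0, 0.0, -1.0]]
ft_force: [-1.7, 1.0, 4.5]
width: 0.27
```

Request:
{"method": "carry_out", "body": {"steps": [[[0, 0, 0.01, 0, 27], [0, 0, 0, 0, 27]]]}}

```text
time: 9.4
position: [530.2, 138.2, 262.1]
tcp_rot: [[0.225, 0.974, 0.001], [0.974, -0.225, -0.0], [0.0, 0.001, -1.0]]
ft_force: [-1.5, -0.1, 7.5]
width: 0.272
```

Request:
{"method": "carry_out", "body": {"steps": [[[0, 0, 0.01, 0, 27], [0, 0, 0, 0, 27]]]}}

```text
time: 9.65
position: [530.2, 138.2, 262.1]
tcp_rot: [[0.225, 0.974, 0.001], [0.974, -0.225, -0.0], [0.0, 0.001, -1.0]]
ft_force: [-1.7, -1.0, 10.3]
width: 0.271
```

Request:
{"method": "carry_out", "body": {"steps": [[[0, 0, 0.015, 0, 27], [0, 0, 0, 0, 10], [0, 0, 0, 0, 10], [0, 0, 0, 0, 10], [0, 0, 0, 0, 10]]], "squeeze": 30}}

```text
time: 10.28
position: [530.7, 138.3, 262.0]
tcp_rot: [[0.226, 0.974, 0.002], [0.974, -0.226, 0.0], [0.001, 0.002, -1.0]]
ft_force: [-0.8, -0.0, 13.1]
width: 0.16
```

Request:
{"method": "carry_out", "body": {"steps": [[[0, 0, 0.012, 0, 10], [0, 0, 0, 0.4, 10], [0, 0, 0, 0.4, 10], [0, 0, 0, 0.4, 10], [0, 0, 0, 0, 10]]]}}

```text
time: 10.9
position: [530.7, 138.3, 262.0]
tcp_rot: [[0.344, 0.939, 0.003], [0.939, -0.344, -0.0], [0.001, 0.003, -1.0]]
ft_force: [-3.1, 0.1, 14.9]
width: 0.159
```

```bash
cat > chk.py <<'E'
from h import *
import sys
for i in range(4):
    s=sense(); m=camera_model("wrist"); im=read_camera("wrist"); print(s["ft_force"].round(1),s["moment"].round(2),end=" ")
print(s["time"],togo(530.2,138.3,262,-4.6),s["position"].round(1)); 
if len(sys.argv)>1: cv2.imwrite(sys.argv[1],im[...,::-1])
for n,z in(("button_top",70),("timer",62)):
    for d in trace("wrist",n)[:3]:
        r=cv2.minAreaRect(np.argwhere(d["pixels"])[:,::-1].astype(np.float32)); W=px2w("wrist",cv2.boxPoints(r),z,m)
        e=(W-np.roll(W,1,0))[:,:2]; print(n,round(d["score"],2),W.mean(0).round(1),np.degrees(np.arctan2(e[:2,1],e[:2,0])).round(1))
E
python3 chk.py
```

```text
[-3.1  0.1 14.9] [-0.    0.32  0.21] [-2.8 -0.2 15.3] [-0.05  0.34  0.21] [-2.1 -0.5 15. ] [-0.07  0.35  0.14] [-2.1 -1.1 15. ] [-0.03  0.35  0.19] 11.05 ('shift units', array([-0.004, -0.011, -0.   ]), 'twist units', np.float64(12.41), 'cur yaw', np.float64(69.87), 'J6', np.float64(23.1)) [530.7 138.3 262. ]
button_top 0.77 [537.2 209.9  70. ] [ 67.4 -20.2]
button_top 0.23 [530.1 140.9  70. ] [ 58.2 -20.1]
timer 0.82 [400.2 191.6  62. ] [ 65.3 -13.5]
timer 0.73 [533.2 163.3  62. ] [80.6 -5.4]
```

Request:
{"method": "carry_out", "body": {"steps": [[[0, 0, 0.007, 0.4, 10], [0, 0, 0, 0.5, 10], [0, 0, 0, 0.5, 10], [0, 0, 0, 0.5, 10], [0, 0, 0, 0.5, 10], [0, 0, 0, 0.5, 10], [0, 0, 0, 0.5, 10], [0, 0, 0, 0, 10]]]}}

```text
time: 12.2
position: [530.8, 138.2, 262.0]
tcp_rot: [[0.65, 0.76, 0.003], [0.76, -0.65, -0.0], [0.002, 0.003, -1.0]]
ft_force: [-2.6, -1.4, 17.1]
width: 0.161
```

```bash
python3 chk.py
```

```text
[-2.6 -1.4 17.1] [-0.15  0.45  0.19] [-2.6 -1.1 16.8] [-0.1   0.39  0.16] [-2.2 -0.3 16.3] [-0.13  0.43  0.22] [-3.1 -1.4 17.8] [-0.13  0.49  0.23] 12.35 ('shift units', array([-0.008, -0.012, -0.001]), 'twist units', np.float64(9.01), 'cur yaw', np.float64(49.47), 'J6', np.float64(43.5)) [530.8 138.3 262. ]
button_top 0.75 [537.7 209.5  70. ] [ 45.1 -40.6]
button_top 0.27 [523.1 138.8  70. ] [115.7  27.3]
timer 0.98 [410.9 213.2  62. ] [ 64.1 -15.6]
timer 0.97 [535.4 166.3  62. ] [82.8 -5.1]
```

Request:
{"method": "carry_out", "body": {"steps": [[[0, 0, 0, 0.5, 10], [0, 0, 0, 0.5, 10], [0, 0, 0, 0.5, 10], [0, 0, 0, 0.5, 10], [0, 0, 0, 0.5, 10], [0, 0, 0, 0.5, 10], [0, 0, 0, 0.5, 10], [0, 0, 0, 0.5, 10], [0, 0, 0, 0, 10]]]}}

```text
time: 13.62
position: [530.8, 138.1, 262.0]
tcp_rot: [[0.903, 0.43, 0.003], [0.43, -0.903, -0.001], [0.003, 0.002, -1.0]]
ft_force: [-1.8, -1.1, 16.7]
width: 0.157
```

```bash
python3 chk.py
```

```text
[-1.8 -1.1 16.7] [-0.24  0.4   0.14] [-1.9 -1.2 17.6] [-0.22  0.45  0.15] [-2.5 -1.1 17.3] [-0.24  0.4   0.15] [-1.7 -0.8 16.6] [-0.19  0.45  0.15] 13.775 ('shift units', array([-0.013, -0.011, -0.001]), 'twist units', np.float64(5.01), 'cur yaw', np.float64(25.48), 'J6', np.float64(67.5)) [530.9 138.1 262. ]
button_top 0.67 [538.2 209.1  70. ] [ 19.7 -64.6]
timer 0.95 [537.7 134.6  62. ] [86.5 -5.6]
timer 0.61 [429.6 234.5  62. ] [ 43.6 -34.6]
```

Request:
{"method": "carry_out", "body": {"steps": [[[0, 0, 0, 0.5, 10], [0, 0, 0, 0.5, 10], [0, 0, 0, 0.5, 10], [0, 0, 0, 0.5, 10], [0, 0, 0, 0.5, 10], [0, 0, 0, 0.5, 10], [0, 0, 0, 0.5, 10], [0, 0, 0, 0.5, 10], [0, 0, 0, 0.5, 10], [0, 0, 0, 0.5, 10], [0, 0, 0, 0, 10]]]}}

```text
time: 15.3
position: [530.9, 137.9, 262.0]
tcp_rot: [[0.997, -0.079, 0.004], [-0.079, -0.997, -0.001], [0.004, 0.001, -1.0]]
ft_force: [-2.6, -2.5, 16.1]
width: 0.162
```

```bash
python3 chk.py; python3 - <<'E'
from h import *
im=read_camera("top"); d=[d for d in trace("top","timer") if abs(d["extent"][0]-261)<40 and abs(d["extent"][1]-190)<40]
for d in d:
    W=px2w("top",cv2.boxPoints(cv2.minAreaRect(np.argwhere(d["pixels"])[:,::-1].astype(np.float32))),62); print(W.round(1).tolist())
E
```

```text
[-2.6 -2.5 16.1] [-0.38  0.44  0.17] [-2.6 -1.4 16.6] [-0.36  0.44  0.16] [-2.6 -1.6 16.3] [-0.3   0.38  0.19] [-2.3 -2.5 16.2] [-0.39  0.48  0.19] 15.45 ('shift units', array([-0.018, -0.008, -0.   ]), 'twist units', np.float64(0.01), 'cur yaw', np.float64(-4.51), 'J6', np.float64(97.5)) [530.9 137.9 262. ]
button_top 0.75 [549.1 206.4  70. ] [-10.6 -94.5]
button_top 0.73 [539.3 137.1  70. ] [ 84.5 -12.7]
button_top 0.15 [526.9 143.9  70. ] [ 61.3 -27.1]
timer 0.74 [536.7 137.9  62. ] [ 85.  -12.3]
[[491.8, 63.8, 62.0], [492.4, 41.7, 62.0], [463.6, 41.0, 62.0], [463.0, 63.1, 62.0]]
```

Request:
{"method": "carry_out", "body": {"steps": [[[0, 0, 0, 0, 30], [0, 0, 0, 0, 30], [0, 0, 0, 0, 30], [0, 0, -0.05, 0, 30], [0, 0, -0.2, 0, 35], [0, 0, -0.5, 0, 60], [0, 0, -1, 0, 60], [0, 0, -1, 0, 60], [0, 0, -0.8, 0, 60], [0, 0, 0, 0, 60]]]}}

```text
time: 16.95
position: [530.7, 138.3, 404.1]
tcp_rot: [[0.997, -0.08, 0.006], [-0.08, -0.997, 0.0], [0.006, -0.001, -1.0]]
ft_force: [0.1, 0.1, -0.1]
width: 0.601
```

```bash
python3 chk.py pics/w3.png; python3 -c "
from h import *
im=cv2.imread('pics/w3.png'); im=cv2.convertScaleAbs(im,alpha=1.5,beta=20); cv2.imwrite('pics/w3c.png',cv2.resize(im[60:280,130:430],None,fx=2.6,fy=2.6,interpolation=cv2.INTER_CUBIC))"
```

```text
[ 0.1  0.1 -0.1] [ 0.02 -0.01 -0.01] [-0.2  0.4 -0.1] [ 0.04  0.04 -0.01] [-0.4  0.7  0.4] [ 0.   -0.02 -0.01] [-0.5 -0.5 -0.5] [0.03 0.04 0.  ] 17.1 ('shift units', array([ 0.026, -0.007,  3.452]), 'twist units', np.float64(-0.0), 'cur yaw', np.float64(-4.61), 'J6', np.float64(97.5)) [529.6 138.2 400.4]
button_top 0.84 [538.3 209.   70. ] [ -8.3 -94.6]
timer 0.82 [532.9 137.7  62. ] [ -9.  -94.6]
timer 0.77 [407.1 175.3  62. ] [85.4 -7.4]
timer 0.41 [ 449.4 -127.1   62. ] [72.6 -5.4]
```

View pics/w3c.png

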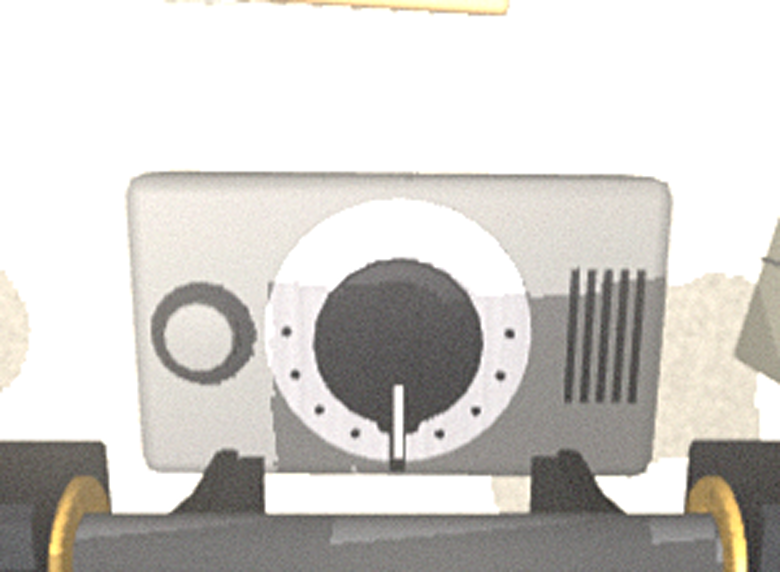

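The pointer line (398,385)–(397,455) lands on the long mark at (397,463). It is also perpendicular to the chord between the dots at (287,331) and (510,334), so it is aligned within about 1°. Next is the button.

```bash
python3 - <<'E'
from h import *
print(togo(537.3,209.9,265,-4.6), sense()["position"])
c=lambda p:[[130+(u+.5)/2.6-.5,60+(v+.5)/2.6-.5] for u,v in p]
W=px2w("wrist",c([(287,331),(510,334)]),62); B=px2w("wrist",c([(200,336)]),70); P=px2w("wrist",c([(398,387),(397,450)]),108)
a=lambda d:np.degrees(np.arctan2(d[1],d[0]))
print("mark dir",a(W[0]-W[1])+90,"ctr",W.mean(0),"btn",B,"pointer",a(P[1]-P[0]))
E
```

```text
('shift units', array([ 0.054, -1.804,  3.377]), 'twist units', np.float64(-0.0), 'cur yaw', np.float64(-4.6), 'J6', np.float64(97.5)) [529.80975393 138.16581893 400.11880865]
mark dir 174.59720456067774 ctr [531.56400673 137.86387303  62.        ] btn [[537.64134489 208.91944286  70.        ]] pointer 174.5154277159078
```

Pointer is at 174.5° and the mark at 174.6°. I'm moving over the button with the fingers shut.

Request:
{"method": "carry_out", "body": {"steps": [[[0.05, -0.9, 0, 0, 0], [0, -0.9, 0, 0, 0], [0, 0, 0, 0, 0], [0, 0, 0.8, 0, 0], [0, 0, 0.8, 0, 0], [0, 0, 0.8, 0, 0], [0, 0, 0.7, 0, 0], [0, 0, 0.3, 0, 0], [0, 0, 0.1, 0, 0], [0, 0, 0, 0, 0], [0, 0, 0, 0, 0]]], "squeeze": 10}}

```text
time: 18.62
position: [538.4, 209.9, 262.7]
tcp_rot: [[0.997, -0.08, 0.002], [-0.08, -0.997, 0.0], [0.002, -0.001, -1.0]]
ft_force: [0.4, -0.6, 0.5]
width: 0.004
```

```bash
python3 - <<'E'
from h import *
s=sense(); im=read_camera("side"); cv2.imwrite("pics/s2.png",cv2.resize(im[150:330,180:400,::-1],None,fx=3,fy=3)); print(s["position"],s["ft_force"],s["width"])
E
```

```text
[538.37881513 209.88692871 262.65044337] [ 0.38729594 -0.56945125  0.53152794] 0.004024538731510486
```

View pics/s2.png

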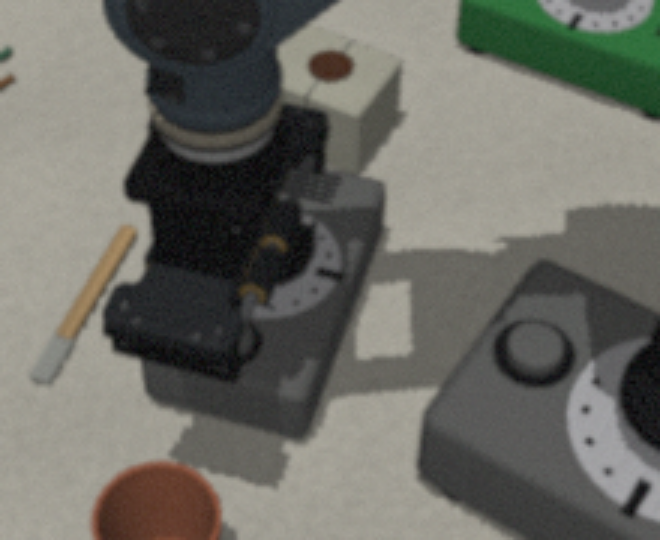

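The side view shows the closed gripper over the button end, clear of the cup, trimmer and mould. I'm pressing in small steps.

Request:
{"method": "carry_out", "body": {"steps": [[[0, 0, 0.1, 0, 0], [0, 0, 0.1, 0, 0], [0, 0, 0.05, 0, 0], [0, 0, 0.025, 0, 0], [0, 0, 0.025, 0, 0], [0, 0, 0, 0, 0]]]}}

```text
time: 19.42
position: [537.9, 209.8, 249.7]
tcp_rot: [[0.997, -0.08, -0.0], [-0.08, -0.997, -0.0], [-0.0, 0.0, -1.0]]
ft_force: [-1.3, -1.2, 4.0]
width: 0.003
```

Request:
{"method": "carry_out", "body": {"steps": [[[0, 0, 0.025, 0, 0], [0, 0, 0.025, 0, 0], [0, 0, 0, 0, 0]]]}}

```text
time: 19.8
position: [537.9, 209.8, 247.7]
tcp_rot: [[0.997, -0.08, -0.0], [-0.08, -0.997, 0.0], [-0.0, -0.0, -1.0]]
ft_force: [-0.8, 0.1, 3.9]
width: 0.003
```

Request:
{"method": "carry_out", "body": {"steps": [[[0, 0, 0.015, 0, 0], [0, 0, 0.01, 0, 0], [0, 0, 0, 0, 0]]]}}

```text
time: 20.18
position: [537.9, 209.8, 247.5]
tcp_rot: [[0.997, -0.08, 0.0], [-0.08, -0.997, -0.0], [0.0, -0.0, -1.0]]
ft_force: [-2.4, -0.6, 9.7]
width: 0.005
```

Bottomed at 9.7 N, so the button is fully pressed. I'm retracting straight up for a last look.

Request:
{"method": "carry_out", "body": {"steps": [[[0, 0, -0.1, 0, 0], [0, 0, -0.3, 0, 0], [0, 0, -0.8, 0, 0], [0, 0, -1, 0, 0], [0, 0, -1, 0, 0], [0, 0, -0.6, 0, 0], [0, 0.9, 0, 0, 0], [0, 0.9, 0, 0, 0], [0, 0, 0, 0, 0], [0, 0, 0, 0, 0], [0, 0, 0, 0, 0]]]}}

```text
time: 21.55
position: [532.3, 138.9, 398.6]
tcp_rot: [[0.997, -0.079, 0.0], [-0.079, -0.997, 0.0], [0.0, -0.0, -1.0]]
ft_force: [-0.4, 0.4, -0.0]
width: 0.005
```

```bash
python3 chk.py pics/w4.png; python3 -c "
from h import *
im=cv2.imread('pics/w4.png'); im=cv2.convertScaleAbs(im,alpha=1.5,beta=20); cv2.imwrite('pics/w4c.png',cv2.resize(im[60:280,130:430],None,fx=2.6,fy=2.6,interpolation=cv2.INTER_CUBIC))"
```

```text
[-0.4  0.4 -0. ] [ 0.08  0.02 -0.  ] [-0.2 -0.  -0.4] [ 0.04  0.02 -0.04] [ 0.1  0.1 -0.7] [0.04 0.04 0.03] [-0.5  0.2  0.7] [ 0.05 -0.   -0.01] 21.7 ('shift units', array([-0.048,  0.014,  3.413]), 'twist units', np.float64(0.01), 'cur yaw', np.float64(-4.54), 'J6', np.float64(97.5)) [532.2 138.8 398.5]
button_top 0.96 [538.2 208.9  70. ] [ -8.2 -94.6]
timer 0.73 [ 366.  -110.6   62. ] [70.5 -5.9]
```

View pics/w4c.png

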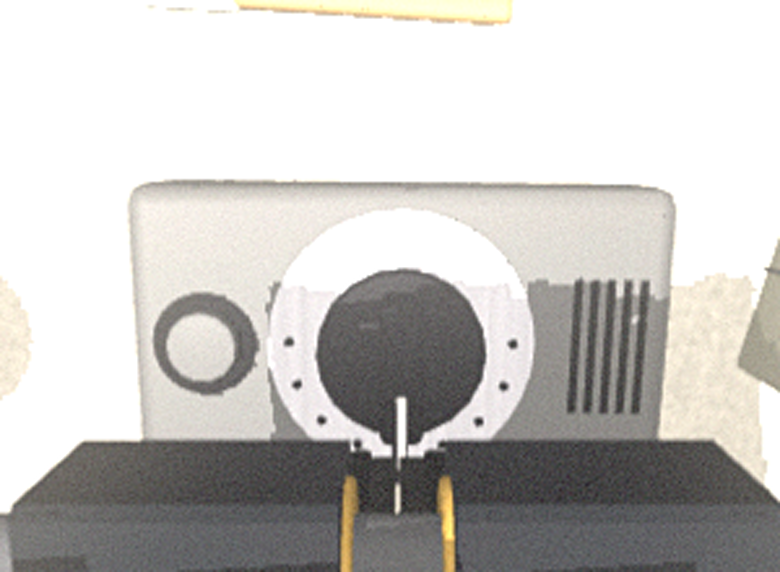

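The button sits at (538.2, 208.9), the same as before the press (538.3, 209.0). The pointer line at column 400 is still vertical and the case orientation is unchanged. I'm handing in.

```bash
python3 -c "
from station import *
print(sign_off())"
```

```text
the job is handed in; nothing more can be done
None
```

The timer is set: I turned the small grey timer's knob clockwise onto the long raised mark, then pressed its start button, and handed the job in about 22 s into the 69 s limit.

- **Knob:** I pressed it down until it seated and held about 15–18 N while turning it about 81.6°. After I let go, the pointer measured 174.5° against 174.6° for the mark.
- **Button:** I pressed it to its stop. The force rose from about 4 N to 9.7 N as it bottomed, and then I lifted clear.
- **Timer position:** Wrist-camera readings of the button moved by 1–2 mm between the start and the end. That is about the calibration error, so a small shift can't be ruled out. The case angle stayed within about 1°.
- **Things around it:** I touched neither the bystanders nor the look-alikes.

Some checks were weaker than the rest:
- While the arm covered the timer, the top-camera trace found only a corner of it, and one button reading was off because the button was partly hidden. I ignored both.
- In the last picture the shut gripper hid the mark itself, so the alignment figures come from the look just before the button press. The pointer looked unchanged afterwards.

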